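# Stand a repaired handset on the test pad and key in its test

## Task

Test the repaired handset: take it out of its sloped rest, stand it upright on its lower end, wholly on the round test pad, and let go of it. Then press three keys of the test keypad fully down, one at a time, each springing back up before the next, in this order: the wide bar key, the round key, the square key. Never press the triangular key, press no key before the handset stands on the pad, leave the handset standing there, and do not disturb the other things on the bench.

Things in the scene. Friction and masses are not known exactly. Their poses are not given: they have to be found in the camera images.
- handset: Dark-blue slab-like terminal, 150 long, 70 wide, 32 mm thick, 0.2-0.4 kg. Origin: centre of its lower end face (70 x 32, the end by its small keypad). Own z runs along its length to the top end, x out of the screen face, y across its width. It starts leaning back 35 degrees from upright in the rest, top end towards the robot, screen up and away; its upper 65 mm is clear of the rest on all sides.
- rest: Fixed aluminium cradle on a base plate 140 x 110 x 10 mm: a 60 mm wide back plate (35 degrees from vertical) under the lower 82 mm of the handset and a ledge under its lower end, open at sides and top. Origin: centre of the base's underside; x away from the robot at yaw 0, z up. The handset's origin starts at about (50, 0, 45) mm here. Rest and keypad may change sides.
- pad_top (a point): Centre of the top face of the test pad, a fixed plain round disc of 150 mm diameter with a dark rubber top, 20 mm high, between the keypad and the rest; z up.
- keypad: Fixed grey enclosure 210 x 180 mm, 40 mm high. On top four framed keys (frames 64 x 70, 8 mm high) in two rows of two, 80 mm apart in its x, 82 mm in y, in any arrangement, and a blank display strip along the side away from the robot. Origin: centre of its underside; x away from the robot at yaw 0, z up.
- key_bar_top (a point): Centre of the top face of the bar key: a plain grey spring key, its cap a wide bar, 60 mm long and 24 mm wide in plan; unpressed its top stands 62 mm above the table, 14 mm above its black frame. It moves straight down with the key; z up, the long side along y.
- key_bar (a joint): Travel of the bar key in m: 0 up, 0.007 fully down (needs about 5 N; springs back by itself).
- key_round_top (a point): Centre of the top face of the round key: a plain grey spring key, its cap a disc of 44 mm diameter; unpressed its top stands 62 mm above the table, 14 mm above its black frame. It moves straight down with the key; z up, x and y along the frame.
- key_round (a joint): Travel of the round key in m: 0 up, 0.007 fully down (needs about 5 N; springs back by itself).
- key_square_top (a point): Centre of the top face of the square key: a plain grey spring key, its cap a square of 38 mm side; unpressed its top stands 62 mm above the table, 14 mm above its black frame. It moves straight down with the key; z up, x and y along the frame.
- key_square (a joint): Travel of the square key in m: 0 up, 0.007 fully down (needs about 5 N; springs back by itself).
- key_triangle_top (a point): Centre of the top face of the triangle key: a plain grey spring key, its cap an equilateral triangle of about 48 mm side; unpressed its top stands 62 mm above the table, 14 mm above its black frame. It moves straight down with the key; z up, x and y along the frame.
- key_triangle (a joint): Travel of the triangle key in m: 0 up, 0.007 fully down (needs about 5 N; springs back by itself).
- board: Loose green circuit board 85 x 110 mm, up to 20 mm high, lying beyond the pad; bystander. Origin: centre of its underside.
- carton: Loose plain brown carton 90 x 150 mm, 50 mm high, lying beyond the left place; bystander. Origin: centre of its underside.
- cleaner: Loose white bottle, 64 mm diameter, 160 mm tall, standing beyond the right place; bystander. Origin: centre of its underside.
- driver: Loose screwdriver 190 mm long lying across the bench near the robot, 30 mm high at most; bystander. Origin: under the middle of its length.
There are look-alikes about, which are no part of the job. What is shaped like the part that bears pad_top but blue is not meant. What is shaped like the handset but purple is not meant.

How it is judged:
On the way, in this order (a step that is already met when the one before it is completed fails the run):
1. the handset stands upright on its lower end, wholly on the pad, let go (angle between handset's own z axis and vertical below 0.1 rad and horizontal distance between handset and pad_top below 0.036 m and z of handset in the frame of pad_top between -0.006 and 0.006 m and contact force between the fingers and handset below 0.1 N), for 0.3 s.
2. the wide bar key is pressed fully down, the other keys being up (value of joint key_bar above 0.005 m and value of joint each of key_round, key_square, key_triangle below 0.002 m), for 0.05 s.
3. the round key is pressed fully down, the other keys being up (value of joint key_round above 0.005 m and value of joint each of key_bar, key_square, key_triangle below 0.002 m), for 0.05 s.
4. the square key is pressed fully down, the other keys being up (value of joint key_square above 0.005 m and value of joint each of key_bar, key_round, key_triangle below 0.002 m), for 0.05 s.
At the end, for the whole second after the job is handed in: The handset stands still and released on its lower end on the pad: upright within 0.1 rad, foot centre within 36 mm of the pad centre (so wholly on the disc), at pad-top height within 6 mm. All four keys are up (within 2 mm); pressed means 5 of 7 mm (all of step 1 and value of joint each of key_bar, key_round, key_square, key_triangle below 0.002 m and linear speed of handset below 0.02 m/s); the robot touches nothing.
It fails at once if the triangular key is pressed (more than 2.5 mm) (value of joint key_triangle above 0.0025 m).
It fails at once if a key is pressed (more than 2.5 mm) while the handset does not stand upright on the pad (value of joint any of key_bar, key_round, key_square, key_triangle above 0.0025 m and not (angle between handset's own z axis and vertical below 0.1 rad and horizontal distance between handset and pad_top below 0.036 m and z of handset in the frame of pad_top between -0.006 and 0.006 m)).
It fails at once if two keys are pressed (more than 2.5 mm) at once (value of joint each of key_bar, key_round above 0.0025 m or value of joint each of key_bar, key_square above 0.0025 m or value of joint each of key_bar, key_triangle above 0.0025 m or value of joint each of key_round, key_square above 0.0025 m or value of joint each of key_round, key_triangle above 0.0025 m or value of joint each of key_square, key_triangle above 0.0025 m).
It fails at once if the circuit board, carton, bottle or screwdriver is shifted by more than 25 mm (distance of any of board, carton, cleaner, driver from where it was at the start of the episode above 0.025 m).
It also fails if it takes over 51 s, if anything falls off the work surface, if the arm or the gripper's body presses on something with over 40 N, if the wrist force passes 120 N, or if a joint passes its speed limit or range.

## Robot

A 7-joint arm with a two-finger parallel gripper is mounted at the origin on the work surface. World frame = base frame: x ahead of the robot, y to its left, z up, the work surface at z = 0. Lengths are in m, angles in rad, forces in N, time in s.
With the tool pointing down it reaches from about 0.4 to 0.85 m from the base axis. Payload 4.5 kg.
Tool frame: the origin (TCP) lies midway between the tips of the shut fingers; the grasp point (between the pads) lies 19 mm behind it; z points along the fingers, y is the line along which they close (so a half turn about z gives the same grasp; the last joint's range is limited). The gripper opens to 88 mm and grips with 3 to 60 N. Pads are 18 mm wide; open, the fingers measure 123 mm over their backs; the gripper's body (75 mm by 187 mm) begins 45 mm behind the grasp point.
Start: joints at [1.161, 0.689, -0.195, 1.565, 0.157, 0.902, -0.215], TCP at [0.268, -0.564, 0.239] pointing down, gripper open.
Joint ranges: [-3.01, 3.01], [-0.46, 2.08], [-1.47, 1.51], [0.13, 2.56], [-1, 4.14], [0.04, 2.09], [-2.66, 2.66]. Speed limits (rad/s): [2.57, 2.57, 3.14, 3.14, 3.14, 3.14, 3.14].

## Interface

Orientations are given as a unit quaternion [x, y, z, w].
In Python, from plant import r gives the robot as it stands.
- The arm moves only by the tool move_arm, never from a script. Its argument "targets" is a list that holds one entry, the list of rows, each a list of 7 numbers: the opening, from 0 (shut) to 1 (fully open), then the shift along the tool's x, y, z in mm, then the turn, a rotation vector about the tool's x, y, z in degrees. In form: [[[claw, dx, dy, dz, ax, ay, az], ...]]. A call has 1 to 10 rows; each row is the pose to reach, as a shift and turn from the pose commanded when the call began, along the tool's axes at that moment; what a row does not reach only later rows make up. A row lasts 1/8 s, in which the tool goes at most 62.5 mm and 10.7 degrees, less where a joint would pass 70% of its speed; a pose out of reach is approached as far as the arm can. A call with a gripper value outside its range is refused whole. The fingers move at their own pace and stop on an object; "newtons" is the grip in N (left out, the last holds). Time passes only in rows, so rows that repeat a pose let the fingers close. It gives the time, the measured TCP pose, the force, the opening and the grip force at its end, in the units of the state.
- r.get_state(): the state, without advancing time (a new reading comes with each control period).
- r.snapshot(name): name is "side" or "top" or "wrist"; returns the picture (400x640x3 uint8, red, green, blue); there is no depth.
- r.camera_info(name): a dict with "fx", "fy", "cx", "cy" (pixels), "k1" (the pictures are not rectified: a ray, as slopes to the right and down, at radius r is drawn at 1 + k1 r^2 times it, then the intrinsics apply), "R" (3x3) and "t" (3): a world point X has camera coordinates R X + t. Camera axes: x right, y down, z forward; pixel columns grow to the right and rows downward; lengths in m; the calibration is good to about 2 mm. A picture is of the moment at which its call begins: read the wrist's pose just before it. camera_info takes no time and is no camera call; for the wrist camera it gives the pose at the moment of the call.
- r.finish_job(): hands the job in; it is judged then, once.
The state is a dict: "clock": time; "q": joint angles; "qd": joint speeds; "joint_torque": joint torques, N m; "tool_pos": TCP position; "eef_rot": TCP orientation; "contact_force": force on the tool from outside, world axes, zero at the start; "moment": the same for the moment, N m; "opening": opening from 0.0 (shut) to 1.0 (fully open); "finger_force": force on a finger pad.
Only numpy, scipy, OpenCV 4.12 (cv2) and the standard library are available. Lean on these libraries where they do the work, as an engineer would, in place of code of your own. Each camera call takes 0.05 s, during which the arm holds its last target. There are 200 camera calls.

## Working session

There is one attempt and no reset: what is moved stays moved. The work goes in short steps, Python scripts to look and compute and a tool call to move; the robot and the scene stay as the last step left them, time stands still between calls to the robot, and variables do not carry over. Pictures are saved under pics/ and viewed, at most 10 in all, crops included, and the job is handed in when it is done.

Besides the shell and the picture viewer there is one more tool, called by a JSON object that holds its "op" and its "data", one argument or row to a line. move_arm: Moves the arm, as the interface text tells. Its arguments: {"type":"object","properties":{"targets":{"type":"array","items":{"type":"array","items":{"type":"array","items":{"type":"number"}}}},"newtons":{"type":"number"}},"required":["targets"]}

```bash
mkdir -p pics; ls
python3 - <<'E'
from plant import r
import cv2
s=r.get_state();print(s['clock'],s['tool_pos'],s['eef_rot'],s['opening'])
for n in("side","top"):
    c=r.camera_info(n);print(n,c)
    cv2.imwrite(f"pics/{n}0.png",r.snapshot(n)[:,:,::-1])
E
```

```text
pics
0.0 [ 0.2680341  -0.56389935  0.23788569] [ 9.75470535e-01  2.20128012e-01 -2.80818020e-04 -9.03110374e-04] 0.9990678998486865
side {'fx': 497.96939669454736, 'fy': 497.96939669454736, 'cx': 318.7945843453555, 'cy': 204.52051553628593, 'k1': 0.0502056731176382, 'R': array([[-0.80942818, -0.58687101,  0.0202099 ],
       [-0.33711347,  0.43622525, -0.83430333],
       [ 0.48081237, -0.68212165, -0.55093513]]), 't': array([0.41039802, 0.26138599, 0.87692027])}
top {'fx': 439.07532720702534, 'fy': 439.07532720702534, 'cx': 318.40755405407765, 'cy': 195.48040450453627, 'k1': -0.06110611374032728, 'R': array([[ 0.05104277, -0.99868956,  0.00371336],
       [-0.97847537, -0.05075337, -0.20002513],
       [ 0.19995148,  0.00657641, -0.97978373]]), 't': array([-0.06671903,  0.56745101,  1.1054771 ])}
```

View pics/side0.png

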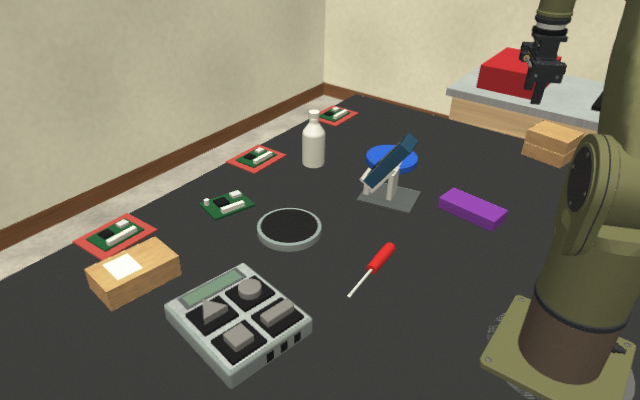

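View pics/top0.png

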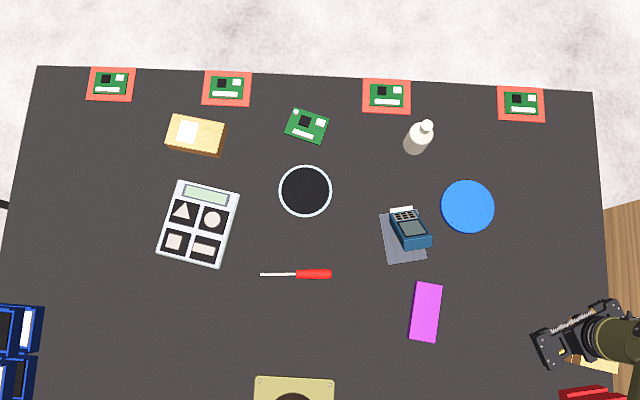

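The side view shows the handset in its rest at about (390,162), the pad at (289,228) and the keypad at (240,322). The top view shows the handset at (410,230), the pad at (305,190) and the keypad at (198,224). Next I'll enlarge both.

Run:
```python
import cv2,numpy as np
t=cv2.imread('pics/top0.png');s=cv2.imread('pics/side0.png')
def cr(im,x,y,w,h,k):return cv2.resize(im[y:y+h,x:x+w],None,fx=k,fy=k,interpolation=cv2.INTER_CUBIC)
a=cr(t,370,195,75,75,5.3333333);b=cr(s,345,125,80,90,5)
c=np.zeros((450,800,3),np.uint8);c[:400,:400]=a[:400,:400];c[:450,400:]=b;cv2.imwrite('pics/c1.png',c)
a=cr(t,150,175,100,100,4);b=cr(s,160,255,160,130,2.5)
c=np.zeros((400,800,3),np.uint8);c[:400,:400]=a;c[:325,400:]=b;cv2.imwrite('pics/c2.png',c)
# pad dark rim ellipse
for n,im,(x,y,w,h) in(('top',t,(270,158,70,65)),('side',s,(250,200,80,55))):
    g=cv2.cvtColor(im[y:y+h,x:x+w],cv2.COLOR_BGR2GRAY)
    m=(g>95).astype(np.uint8)
    cs,_=cv2.findContours(m,cv2.RETR_CCOMP,cv2.CHAIN_APPROX_NONE)
    for k in sorted(cs,key=len)[-2:]:
        e=cv2.fitEllipse(k);print(n,len(k),e[0][0]+x,e[0][1]+y,e[1])
```

```text
top 134 304.87700271606445 190.39663696289062 (47.390037536621094, 48.3592414855957)
top 150 304.9389190673828 190.5289421081543 (52.396419525146484, 53.76386260986328)
side 135 288.85374450683594 225.4497947692871 (34.554351806640625, 57.80592727661133)
side 157 288.3387031555176 228.85775756835938 (43.298255920410156, 64.34553527832031)
```

View pics/c1.png

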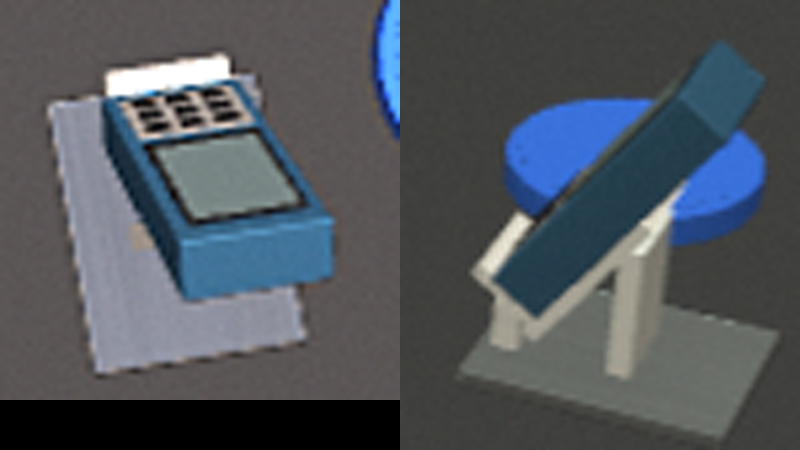

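View pics/c2.png

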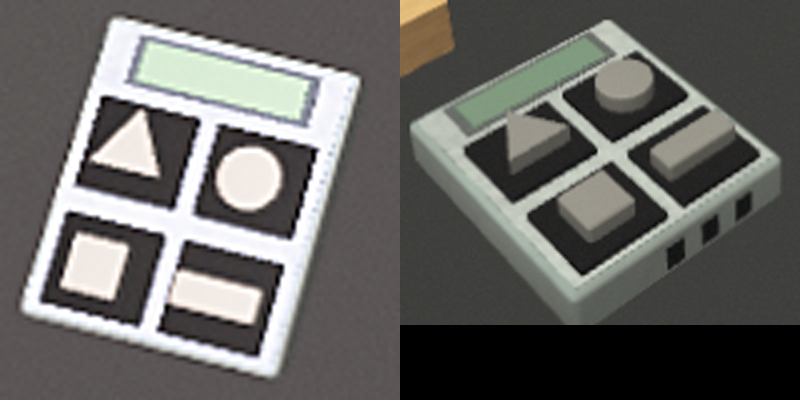

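```bash
cat > h.py <<'E'
import numpy as np
from scipy.optimize import least_squares
from scipy.spatial.transform import Rotation as Ro
from plant import r
C={n:r.camera_info(n) for n in('top','side')}
def proj(c,X):
    p=np.atleast_2d(X)@np.array(c['R']).T+c['t'];s=p[:,:2]/p[:,2:]
    s=s*(1+c['k1']*(s**2).sum(1,keepdims=True))
    return s*[c['fx'],c['fy']]+[c['cx'],c['cy']]
def tri(obs):
    f=lambda X:np.concatenate([proj(c,X)[0]-u for c,u in obs])
    s=least_squares(f,[.6,0,.05]);return s.x,np.abs(s.fun).max()
E
python3 - <<'E'
from h import *
T=lambda u,v,k,x,y:np.array([x+u/k,y+v/k])
print('pad',tri([(C['top'],(304.9,190.45)),(C['side'],(288.85,225.45))]))
t2=lambda u,v:(C['top'],T(u,v,4,150-.4,175-.4)); s2=lambda u,v:(C['side'],T(u-400,v,2.5,160-.3,255-.3))
K={}
for n,a,b in(('round',(249,179),(624,79)),('square',(95,266),(596,198)),('bar',(217,292),(692,139)),('tri',(130,150),(537,131))):
    X,e=tri([t2(*a),s2(*b)]);K[n]=X;print(n,X.round(4),round(e,2))
d=K['round']-K['bar'];print('yaw',np.degrees(np.arctan2(d[1],d[0])),np.linalg.norm(d[:2]),'rows',np.linalg.norm(K['square'][:2]-K['bar'][:2]),np.degrees(np.arctan2(*(K['square']-K['bar'])[[1,0]]))-90)
t1=lambda u,v:('top',T(u,v,5.3333,370-.4,195-.4)); s1=lambda u,v:('side',T(u-400,v,5,345-.4,125-.4))
L=[((16,35,150),t1(183,242)),((16,-35,150),t1(330,222)),((-16,35,150),t1(187,298)),((-16,-35,150),t1(331,275)),((16,35,0),t1(103,97)),((16,-35,0),t1(240,83)),
((16,35,150),s1(683,95)),((-16,35,150),s1(726,140)),((16,-35,150),s1(722,40)),((-16,-35,150),s1(765,78)),((16,35,0),s1(497,277)),((-16,35,0),s1(540,318))]
def f(p,full=0):
    R=Ro.from_euler('ZYX',[p[3],p[4],p[5]]).as_matrix()
    return np.concatenate([proj(C[n],R@(np.array(P)/1e3)+p[:3])[0]-u for P,(n,u) in L])
s=least_squares(f,[.5,-.25,.05,0,-.6,0]);print('handset',s.x[:3].round(4),np.degrees(s.x[3:]),s.fun.round(1))
# rest base top corners from top view alone at z=.01
def ray(n,u,z):
    q=least_squares(lambda a:proj(C[n],[a[0],a[1],z])[0]-u,[.5,-.2]);return q.x
for uv in((50,102),(98,373),(306,340)):print('rest',ray(*t1(*uv),.01).round(3))
for n,uv,z in(('driver',(262,274),.01),('driver',(330,274),.015),('bottle',(427,125),.16),('blue',(467,206),.02)):print(n,ray('top',uv,z).round(3))
E
```

```text
pad (array([0.59140532, 0.00108492, 0.01673903]), np.float64(0.2889718215052426))
round [0.4924 0.2391 0.0589] 0.36
square [0.4297 0.3342 0.0592] 0.28
bar [0.4167 0.2529 0.0552] 0.11
tri [0.504  0.3168 0.062 ] 0.81
yaw -10.35605861869599 0.07702008758472265 rows 0.08234477459235517 -9.13115832670843
handset [ 0.5276 -0.2633  0.0425] [ 11.01130097 -33.95764336  -0.47408171] [-0.8 -0.5  1.  -0.9 -1.   0.8  0.9  1.   0.   0.1  0.3 -0.9 -0.8 -0.3
  0.7 -0.1  0.1 -1.   1.2  0.3 -0.9  0.7 -0.2  1. ]
rest [ 0.537 -0.206]
rest [ 0.401 -0.233]
rest [ 0.422 -0.338]
driver [0.358 0.102]
driver [ 0.368 -0.079]
bottle [ 0.744 -0.301]
blue [ 0.569 -0.446]
```

Heights agree with the text to within 3–5 mm, the rest's yaw of 11° agrees with the handset fit, and the key spacing is right. I'll grasp the handset across its thickness, along its own axis from the top end.

```bash
cat >> h.py <<'E'
def Rtool(yaw,tilt=0,flip=0):
    "tool for a grasp across the handset thickness; handset yaw, lean in deg"
    H=Ro.from_euler('ZY',[yaw,-tilt],degrees=True).as_matrix()
    R=np.c_[H[:,1],H[:,0],-H[:,2]]
    if flip:R[:,:2]*=-1
    return R,H
def rel(p,R,cur=None):
    s=r.get_state();p0,R0=cur or (s['tool_pos'],Ro.from_quat(s['eef_rot']).as_matrix())
    print('shift mm',(1e3*R0.T@(np.array(p)-p0)).round(1),'rot deg',np.degrees(Ro.from_matrix(R0.T@R).as_rotvec()).round(2),'angle',np.degrees(Ro.from_matrix(R0.T@R).magnitude()).round(1))
E
python3 - <<'E'
from h import *
o=np.array([.528,-.263,.045])
for f in(0,1):
    R,H=Rtool(11,35,f);rel(o+.2*H[:,2],R)
E
```

```text
shift mm [ 252.9 -188.7   29.5] rot deg [-29.8   22.98 -73.08] angle 82.2
shift mm [ 252.9 -188.7   29.5] rot deg [ 24.57  31.85 100.73] angle 108.5
```

{"op": "move_arm", "data": {
  "targets": [
    [[1, 253, -189, 30, -29.8, 23, -73.1], [1, 253, -189, 30, -29.8, 23, -73.1], [1, 253, -189, 30, -29.8, 23, -73.1], [1, 253, -189, 30, -29.8, 23, -73.1], [1, 253, -189, 30, -29.8, 23, -73.1], [1, 253, -189, 30, -29.8, 23, -73.1], [1, 253, -189, 30, -29.8, 23, -73.1], [1, 253, -189, 30, -29.8, 23, -73.1], [1, 253, -189, 30, -29.8, 23, -73.1], [1, 253, -189, 30, -29.8, 23, -73.1]]
  ],
  "newtons": 30
}}

```text
clock: 1.35
tool_pos: [0.4159, -0.2849, 0.2084]
eef_rot: [0.615, 0.731, 0.227, 0.187]
contact_force: [0.4, -0.9, -0.3]
opening: 0.998
finger_force: 0.0
```

Run:
```python
from h import *
import cv2
o=np.array([.528,-.263,.045]);R,H=Rtool(11,35)
rel(o+.2*H[:,2],R);s=r.get_state();print(s['clock'],s['tool_pos'],s['q'].round(2) if hasattr(s['q'],'round') else s['q'])
c=r.camera_info('wrist');im=r.snapshot('wrist')[:,:,::-1].copy()
for z in(0,150):
  for x,y in((16,35),(16,-35),(-16,-35),(-16,35)):
    u=proj(c,o+H@(np.array([x,y,z])/1e3))[0];print(x,y,z,u.round(0));cv2.circle(im,tuple(int(round(v)) for v in u),2,(0,0,255),-1)
cv2.imwrite('pics/w1.png',im)
```

```text
shift mm [ 0.1 -0.2 -0.6] rot deg [-0.74  0.3  -1.07] angle 1.3
1.35 [ 0.41591522 -0.28489013  0.20844633] [ 1.41  0.75 -0.98  2.29  1.92  0.15 -1.01]
16 35 0 [335. 134.]
16 -35 0 [335. 199.]
-16 -35 0 [306. 200.]
-16 35 0 [304. 135.]
16 35 150 [345. 165.]
16 -35 150 [344. 270.]
-16 -35 150 [295. 270.]
-16 35 150 [291. 166.]
```

View pics/w1.png

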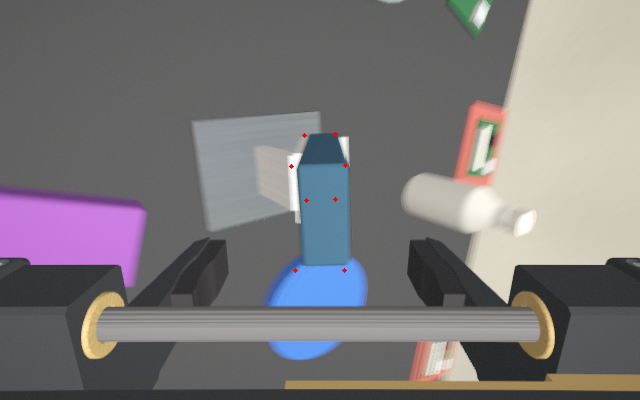

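The top end face's corners show at (299,166), (348,165), (350,263) and (302,264), a few pixels from the prediction. I'll refit using all the views.

Run:
```python
from h import *
C['wrist']=r.camera_info('wrist')
T=lambda u,v,k,x,y:np.array([x+u/k,y+v/k])
t1=lambda u,v:('top',T(u,v,5.3333,370-.4,195-.4)); s1=lambda u,v:('side',T(u-400,v,5,345-.4,125-.4)); w=lambda u,v:('wrist',np.array([u,v]))
L=[((16,35,150),t1(183,242)),((16,-35,150),t1(330,222)),((-16,35,150),t1(187,298)),((-16,-35,150),t1(331,275)),((16,35,0),t1(103,97)),((16,-35,0),t1(240,83)),
((16,35,150),s1(683,95)),((-16,35,150),s1(726,140)),((16,-35,150),s1(722,40)),((-16,-35,150),s1(765,78)),((16,35,0),s1(497,277)),((-16,35,0),s1(540,318)),
((-16,35,150),w(299,166)),((16,35,150),w(348,165)),((16,-35,150),w(350,263)),((-16,-35,150),w(302,264))]
def f(p,S):
    R=Ro.from_euler('ZYX',[p[3],p[4],p[5]]).as_matrix()
    return np.concatenate([proj(C[n],R@(np.array(P)/1e3)+p[:3])[0]-u for P,(n,u) in S])
for S in(L[:12],L[12:],L):
    s=least_squares(f,[.528,-.263,.043,.19,-.6,0],args=(S,));R=Ro.from_euler('ZYX',s.x[3:]).as_matrix()
    print(s.x[:3].round(4),np.degrees(s.x[3:]).round(1),'top centre',(s.x[:3]+R@[0,0,.15]).round(4),np.abs(s.fun).max())
g=lambda q:f([*q,np.radians(11),-np.radians(35),0],L[12:])
s=least_squares(g,[.528,-.263,.043]);R,H=Rtool(11,35);print('fixed rot, wrist',s.x.round(4),(s.x+.15*H[:,2]).round(4),s.fun.round(1))
g=lambda q:f([*q,np.radians(11),-np.radians(35),0],L)
s=least_squares(g,[.528,-.263,.043]);R,H=Rtool(11,35);print('fixed rot, all',s.x.round(4),(s.x+.15*H[:,2]).round(4))
rel(s.x+.1*H[:,2],R)
```

```text
[ 0.5276 -0.2633  0.0425] [ 11.  -34.   -0.5] top centre [ 0.4452 -0.2781  0.1669] 1.189792041803571
[ 0.5386 -0.2686  0.0333] [ 11.8 -35.3  -1.5] top centre [ 0.4531 -0.2826  0.1557] 1.2003357430386927
[ 0.5292 -0.2625  0.0391] [ 11.5 -34.    0.5] top centre [ 0.4471 -0.2806  0.1634] 2.1759218986989595
fixed rot, wrist [ 0.5369 -0.266   0.0337] [ 0.4524 -0.2824  0.1566] [-0.  -0.2  1.2  0.  -1.8  0.4  0.5 -0.2]
fixed rot, all [ 0.5315 -0.264   0.0404] [ 0.447  -0.2805  0.1632]
shift mm [  0.6   4.7 105.1] rot deg [-0.73  0.32 -1.01] angle 1.3
```

{"op": "move_arm", "data": {
  "targets": [
    [[1, 0.5, 4, 40, -0.7, 0.3, -1], [1, 0.5, 4, 70, -0.7, 0.3, -1], [1, 0.5, 4, 98, -0.7, 0.3, -1], [1, 0.5, 4, 98, -0.7, 0.3, -1], [0.3, 0.5, 4, 98, -0.7, 0.3, -1], [0.2, 0.5, 4, 98, -0.7, 0.3, -1], [0.2, 0.5, 4, 98, -0.7, 0.3, -1], [0.2, 0.5, 4, 98, -0.7, 0.3, -1], [0.2, 0.5, 4, 98, -0.7, 0.3, -1]]
  ],
  "newtons": 25
}}

```text
clock: 2.52
tool_pos: [0.4723, -0.2741, 0.1291]
eef_rot: [0.61, 0.734, 0.231, 0.189]
contact_force: [0.1, -0.0, -0.2]
opening: 0.456
finger_force: 0.0
```

Run:
```python
from h import *
s=r.get_state();print(s)
```

```text
{'clock': 2.525, 'q': array([ 1.33504303,  1.0498037 , -1.12036138,  2.25915475,  2.08308793,
        0.48276459, -1.10817076]), 'qd': array([-3.33368593e-03,  4.93293241e-03, -2.23581300e-04, -2.26080454e-03,
       -6.66747713e-04,  9.28665632e-04, -7.63838640e-05]), 'joint_torque': array([ 2.63611850e-02, -4.43689263e+01, -1.31304896e+01, -3.84891406e+00,
        8.52231514e-01, -1.03960980e+00, -4.32953413e-02]), 'tool_pos': array([ 0.47233734, -0.27409978,  0.12910001]), 'eef_rot': array([0.60963079, 0.73420293, 0.23115046, 0.18938274]), 'contact_force': array([ 0.11577348, -0.04799597, -0.22958321]), 'moment': array([-0.10143042,  0.41986671,  0.03338998]), 'finger_force': 0.0, 'opening': 0.4563299128947837}
```

{"op": "move_arm", "data": {
  "targets": [
    [[0.2, 0, 0, 0, 0, 0, 0], [0.2, 0, 0, 0, 0, 0, 0], [0.2, 0, 0, 0, 0, 0, 0], [0.2, 0, 0, 0, 0, 0, 0]]
  ]
}}

```text
clock: 3.02
tool_pos: [0.4729, -0.2739, 0.1294]
eef_rot: [0.609, 0.734, 0.232, 0.19]
contact_force: [0.9, -1.2, 3.7]
opening: 0.362
finger_force: 24.9
```

{"op": "move_arm", "data": {
  "targets": [
    [[0.2, 0, 1, -10, 0, 0, 0], [0.2, 0, 4, -35, 0, 0, 0], [0.2, 0, 8, -70, 0, 0, 0], [0.2, 0, 10, -100, 0, 0, 0], [0.2, 0, 10, -100, 0, 0, 0]]
  ]
}}

```text
clock: 3.65
tool_pos: [0.4224, -0.2847, 0.2172]
eef_rot: [0.611, 0.734, 0.228, 0.19]
contact_force: [0.1, -0.6, -4.8]
opening: 0.364
finger_force: 24.9
```

Run:
```python
from h import *
s=r.get_state();print(s['clock'],s['opening'],s['finger_force'],s['contact_force'],s['moment'])
p=s['tool_pos'];R,H=Rtool(0,0)
rel([.60-.0,0.,.24],R); rel([.59,-.14,.27],Rtool(6,0)[0])
print(Ro.from_quat(s['eef_rot']).as_matrix().round(3))
```

```text
3.65 0.3643276770482813 24.902293912600726 [ 0.06830381 -0.55583271 -4.83123694] [-0.25773878  0.99265641 -0.02682143]
shift mm [247.7 199.4 109.7] rot deg [34.45 -3.17 10.15] angle 36.1
shift mm [111.8 187.4  65. ] rot deg [34.53 -1.36  4.33] angle 34.8
[[-0.182  0.81   0.558]
 [ 0.983  0.15   0.103]
 [ 0.     0.567 -0.824]]
```

Run:
```python
from h import *
rel([.591,.001,.24],Rtool(0,0)[0])
```

```text
shift mm [250.3 192.3 104.8] rot deg [34.45 -3.17 10.15] angle 36.1
```

{"op": "move_arm", "data": {
  "targets": [
    [[0.2, 0, 28, -41, 0, 0, 0], [0.2, 60, 70, 0, 9, -1, 3], [0.2, 110, 115, 30, 17, -1.5, 5], [0.2, 160, 150, 60, 26, -2.3, 7.5], [0.2, 205, 175, 85, 34.4, -3.2, 10.1], [0.2, 250, 192, 105, 34.4, -3.2, 10.1], [0.2, 250, 192, 105, 34.4, -3.2, 10.1], [0.2, 250, 192, 105, 34.4, -3.2, 10.1], [0.2, 250, 192, 105, 34.4, -3.2, 10.1]]
  ]
}}

```text
clock: 4.78
tool_pos: [0.5908, 0.0028, 0.239]
eef_rot: [0.705, 0.709, 0.001, -0.001]
contact_force: [-0.4, -1.0, -3.8]
opening: 0.36
finger_force: 25.0
```

Run:
```python
from h import *
import cv2
s=r.get_state();print(s['clock'],s['opening'],s['finger_force']);rel([.591,.001,.24],Rtool(0,0)[0]);print(s['tool_pos'],Ro.from_quat(s['eef_rot']).as_matrix().round(3))
a=r.snapshot('side')[:,:,::-1];b=r.snapshot('top')[:,:,::-1]
a=cv2.resize(a[90:270,220:360],None,fx=3.333,fy=3.333,interpolation=cv2.INTER_CUBIC)[:600,:400]
b=cv2.resize(b[100:235,250:350],None,fx=4,fy=4,interpolation=cv2.INTER_CUBIC)
c=np.zeros((600,800,3),np.uint8);c[:a.shape[0],:a.shape[1]]=a;c[:b.shape[0],400:400+b.shape[1]]=b;cv2.imwrite('pics/p1.png',c)
```

```text
4.775 0.3599560359106318 24.996257624588907
shift mm [-1.8  0.2 -1. ] rot deg [-0.03 -0.17  0.35] angle 0.4
[0.59082145 0.00279022 0.23900199] [[-0.006  1.    -0.001]
 [ 1.     0.006  0.003]
 [ 0.003 -0.001 -1.   ]]
```

View pics/p1.png

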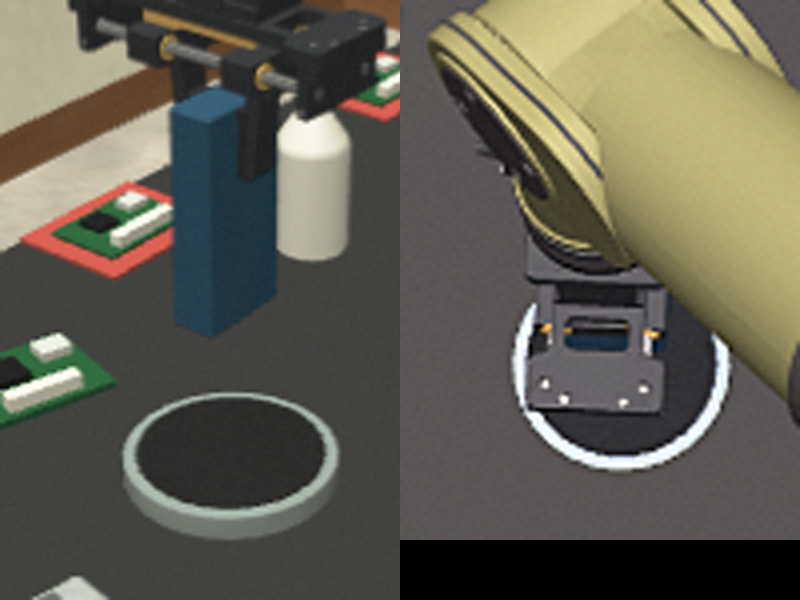

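The handset hangs upright above the pad. Its lower corners are at crop (175,318), (210,335) and (276,295).

Run:
```python
from h import *
P=[((16,35,0),(175,318)),((-16,35,0),(210,335)),((-16,-35,0),(276,295)),((16,35,150),(172,107)),((-16,35,150),(206,125))]
pts=np.array([p for p,_ in P])/1e3;uv=np.array([u for _,u in P])/3.333+[220-.35,90-.35]
f=lambda q:np.r_[(proj(C['side'],pts@Ro.from_euler('ZYX',[0,q[3],q[4]]).as_matrix().T+q[:3])-uv).ravel(),(q[0]-.591)*3000]
s=least_squares(f,[.591,0,.14,0,0]);print(s.x[:3],np.degrees(s.x[3:]),s.fun.round(1))
```

```text
[0.59101452 0.00504889 0.13733129] [-2.25577587 -0.99824326] [-0.9  0.6  0.2  0.8  0.6 -0.9 -1.1  0.   1.4 -0.5  0. ]
```

{"op": "move_arm", "data": {
  "targets": [
    [[0.2, -3, 0, 50, 0, 0, 0], [0.2, -3, 0, 90, 0, 0, 0], [0.2, -3, 0, 106, 0, 0, 0], [0.2, -3, 0, 110, 0, 0, 0], [0.2, -3, 0, 110, 0, 0, 0]]
  ]
}}

```text
clock: 5.5
tool_pos: [0.5933, -0.0, 0.1322]
eef_rot: [0.706, 0.708, 0.004, 0.001]
contact_force: [-0.4, -0.1, -3.3]
opening: 0.359
finger_force: 25.0
```

{"op": "move_arm", "data": {
  "targets": [
    [[0.2, 0, 0, 3, 0, 0, 0], [0.2, 0, 0, 3, 0, 0, 0]]
  ]
}}

```text
clock: 5.75
tool_pos: [0.5929, 0.0, 0.1287]
eef_rot: [0.706, 0.709, 0.003, 0.001]
contact_force: [0.3, -0.7, -3.9]
opening: 0.36
finger_force: 25.0
```

{"op": "move_arm", "data": {
  "targets": [
    [[0.2, 0, 0, 3, 0, 0, 0], [0.2, 0, 0, 3, 0, 0, 0]]
  ]
}}

```text
clock: 6.0
tool_pos: [0.5924, -0.0001, 0.1249]
eef_rot: [0.706, 0.709, 0.003, 0.0]
contact_force: [-0.3, -0.3, -4.6]
opening: 0.361
finger_force: 25.0
```

{"op": "move_arm", "data": {
  "targets": [
    [[0.2, 0, 0, 2, 0, 0, 0], [0.2, 0, 0, 2, 0, 0, 0]]
  ]
}}

```text
clock: 6.25
tool_pos: [0.5927, 0.0003, 0.1235]
eef_rot: [0.706, 0.709, 0.003, 0.0]
contact_force: [-0.1, 0.6, 1.4]
opening: 0.361
finger_force: 25.0
```

{"op": "move_arm", "data": {
  "targets": [
    [[0.2, 0, 0, 2, 0, 0, 0], [0.2, 0, 0, 2, 0, 0, 0]]
  ]
}}

```text
clock: 6.5
tool_pos: [0.593, 0.0014, 0.123]
eef_rot: [0.705, 0.709, 0.004, 0.0]
contact_force: [-3.3, -0.0, 10.5]
opening: 0.361
finger_force: 25.0
```

Contact is made. I'll ease the pressure and release.

{"op": "move_arm", "data": {
  "targets": [
    [[0.2, 0, 0, -1.5, 0, 0, 0], [0.2, 0, 0, -1.5, 0, 0, 0], [0.45, 0, 0, -1.5, 0, 0, 0], [0.7, 0, 0, -1.5, 0, 0, 0], [1, 0, 0, -1.5, 0, 0, 0], [1, 0, 0, -1.5, 0, 0, 0], [1, 0, 0, -1.5, 0, 0, 0], [1, 0, 0, -1.5, 0, 0, 0]]
  ]
}}

```text
clock: 7.5
tool_pos: [0.5926, -0.0, 0.1225]
eef_rot: [0.706, 0.709, 0.003, 0.0]
contact_force: [-0.4, 0.9, 0.7]
opening: 0.992
finger_force: 0.0
```

{"op": "move_arm", "data": {
  "targets": [
    [[1, 0, 0, -20, 0, 0, 0], [1, 0, 0, -60, 0, 0, 0], [1, 0, 0, -110, 0, 0, 0], [1, 0, 0, -140, 0, 0, 0], [1, 0, 0, -140, 0, 0, 0]]
  ]
}}

```text
clock: 8.12
tool_pos: [0.5934, 0.0006, 0.2665]
eef_rot: [0.706, 0.709, 0.005, 0.002]
contact_force: [0.7, 0.8, -0.2]
opening: 1.001
finger_force: 0.0
```

Run:
```python
from h import *
import cv2
s=r.get_state();print(s['clock'],s['opening'],s['tool_pos'])
a=r.snapshot('side')[:,:,::-1][80:380,150:470];w=r.snapshot('wrist')[:,:,::-1]
cv2.imwrite('pics/p2.png',np.hstack([cv2.resize(a,(400,375)),cv2.resize(w,(400,375))]))
print(proj(C['side'],[[.591,.001,.02],[.591,.001,.17]]))
for n,z in(('key',0.2),):pass
R=Rtool(0,0)[0]
yaw=-10
K={'bar':(.4167,.2529),'round':(.4924,.2391),'square':(.4297,.3342)}
for k,v in K.items():rel([*v,.25],Ro.from_euler('z',yaw,degrees=True).as_matrix()@R)
```

```text
8.125 1.0013202746381253 [5.93406618e-01 5.83304392e-04 2.66466263e-01]
[[289.25807196 224.41272982]
 [288.37907286 167.51137256]]
shift mm [ 254.3 -174.1   13. ] rot deg [ 0.24 -0.21 10.24] angle 10.2
shift mm [240.2 -98.4  13.3] rot deg [ 0.24 -0.21 10.24] angle 10.2
shift mm [ 335.5 -160.7   13.4] rot deg [ 0.24 -0.21 10.24] angle 10.2
```

View pics/p2.png

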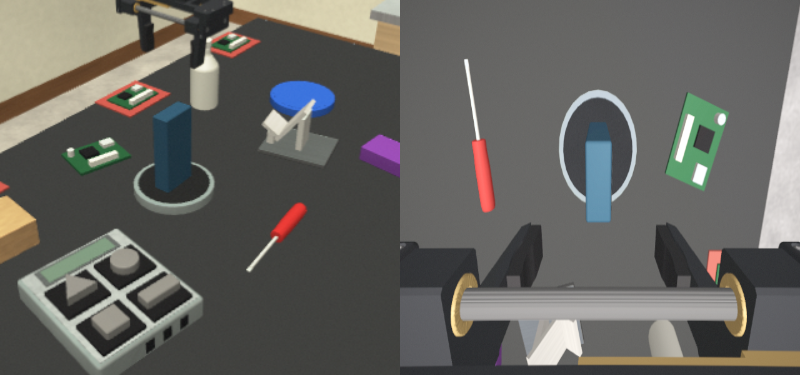

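The handset stands at the centre of the pad, released. Now the bar key.

{"op": "move_arm", "data": {
  "targets": [
    [[1, 50, -30, 0, 0, 0, 2], [0, 100, -65, 0, 0, 0, 5], [0, 150, -100, 0, 0, 0, 8], [0, 200, -135, 13, 0.2, -0.2, 10], [0, 254, -174, 60, 0.2, -0.2, 10], [0, 254, -174, 110, 0.2, -0.2, 10], [0, 254, -174, 140, 0.2, -0.2, 10], [0, 254, -174, 140, 0.2, -0.2, 10], [0, 254, -174, 140, 0.2, -0.2, 10], [0, 254, -174, 140, 0.2, -0.2, 10]]
  ]
}}

```text
clock: 9.48
tool_pos: [0.4183, 0.2535, 0.124]
eef_rot: [0.765, 0.644, 0.002, -0.0]
contact_force: [0.1, -0.2, -0.2]
opening: 0.014
finger_force: 0.0
```

Run:
```python
from h import *
import cv2
s=r.get_state();print(s['clock'],s['opening'],s['tool_pos'],s['q'].round(2))
R=Ro.from_euler('z',-10,degrees=True).as_matrix()@Rtool(0,0)[0]
rel([.4167,.2529,.065],R)
c=r.camera_info('wrist');w=r.snapshot('wrist')[:,:,::-1].copy()
K={'bar':(.4167,.2529),'round':(.4924,.2391),'square':(.4297,.3342)}
for k,v in K.items():
    u=proj(c,[*v,.062])[0];print(k,u);cv2.circle(w,tuple(int(t) for t in u),3,(0,0,255),-1)
a=r.snapshot('side')[:,:,::-1][230:380,150:330]
cv2.imwrite('pics/k1.png',np.vstack([w[:250],cv2.copyMakeBorder(cv2.resize(a,(420,350)),0,0,0,220,0)]))
```

```text
9.475 0.0137618816046171 [0.41834583 0.25352358 0.12397926] [-0.2   0.81 -0.74  2.06  0.93  0.65 -1.75]
shift mm [-1.  -1.6 59. ] rot deg [ 0.1  -0.14  0.18] angle 0.2
bar [314.92596562 215.61093403]
round [430.89948596 216.51108879]
square [312.77983423  84.698761  ]
```

View pics/k1.png

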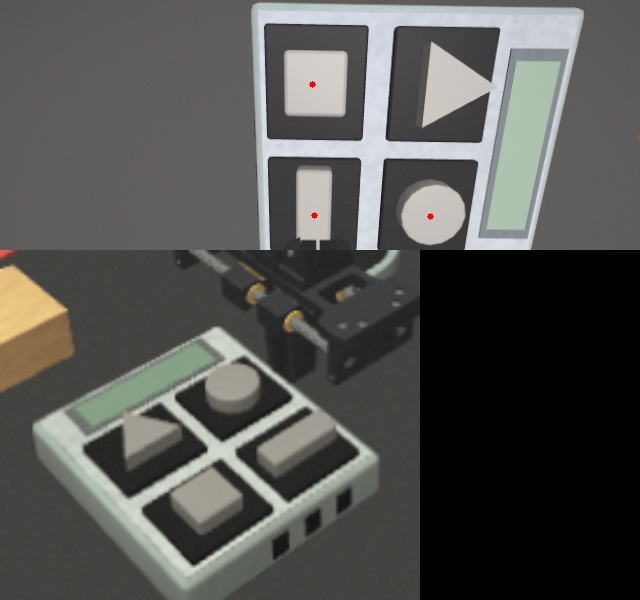

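The markers fall on the cap centres to within a few mm. Pressing the bar key.

{"op": "move_arm", "data": {
  "targets": [
    [[0, -1, -1.5, 40, 0, 0, 0], [0, -1, -1.5, 57, 0, 0, 0], [0, -1, -1.5, 63, 0, 0, 0], [0, -1, -1.5, 67, 0, 0, 0], [0, -1, -1.5, 70, 0, 0, 0], [0, -1, -1.5, 70, 0, 0, 0]]
  ]
}}

```text
clock: 10.32
tool_pos: [0.4158, 0.252, 0.0552]
eef_rot: [0.765, 0.644, 0.001, 0.001]
contact_force: [-4.7, -5.3, 23.1]
opening: 0.007
finger_force: 11.5
```

{"op": "move_arm", "data": {
  "targets": [
    [[0, 0, 0, -15, 0, 0, 0], [0, 0, 0, -40, 0, 0, 0], [0, -0.5, 40, -40, 0, 0, 0], [0, -0.5, 78, -40, 0, 0, 0], [0, -0.5, 78, -35, 0, 0, 0], [0, -0.5, 78, -20, 0, 0, 0], [0, -0.5, 78, -8, 0, 0, 0], [0, -0.5, 78, -4, 0, 0, 0], [0, -0.5, 78, 0, 0, 0, 0], [0, -0.5, 78, 0, 0, 0, 0]]
  ]
}}

```text
clock: 11.58
tool_pos: [0.4913, 0.2392, 0.0552]
eef_rot: [0.764, 0.645, 0.0, 0.0]
contact_force: [-5.7, -5.6, 24.5]
opening: 0.007
finger_force: 12.1
```

{"op": "move_arm", "data": {
  "targets": [
    [[0, 0, 0, -15, 0, 0, 0], [0, 0, 0, -40, 0, 0, 0], [0, 41, -39, -40, 0, 0, 0], [0, 83, -78, -40, 0, 0, 0], [0, 83, -78, -40, 0, 0, 0], [0, 83, -78, -20, 0, 0, 0], [0, 83, -78, -8, 0, 0, 0], [0, 83, -78, -4, 0, 0, 0], [0, 83, -78, 0, 0, 0, 0], [0, 83, -78, 0, 0, 0, 0]]
  ]
}}

```text
clock: 12.82
tool_pos: [0.4301, 0.3328, 0.0552]
eef_rot: [0.765, 0.644, 0.0, 0.001]
contact_force: [-3.3, -6.0, 22.5]
opening: 0.007
finger_force: 11.3
```

{"op": "move_arm", "data": {
  "targets": [
    [[0, 0, 0, -15, 0, 0, 0], [0, 0, 0, -50, 0, 0, 0], [0, 0, 0, -110, 0, 0, 0], [0, 0, 0, -150, 0, 0, 0], [0, 0, 0, -150, 0, 0, 0], [0, 0, 0, -150, 0, 0, 0]]
  ]
}}

```text
clock: 13.58
tool_pos: [0.4299, 0.3331, 0.2024]
eef_rot: [0.765, 0.644, -0.0, 0.0]
contact_force: [-0.9, 0.3, -0.1]
opening: 0.004
finger_force: 0.0
```

Run:
```python
from h import *
import cv2
cv2.imwrite('pics/e.png',r.snapshot('side')[:,:,::-1]);print(r.get_state()['contact_force'])
```

```text
[ 0.38843136  0.24020104 -0.14500092]
```

View pics/e.png

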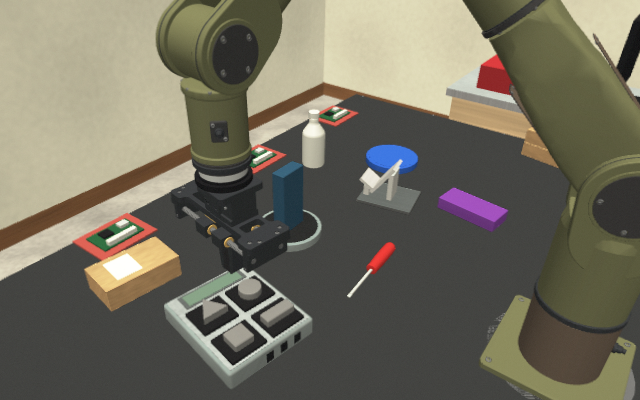

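The handset stands on the pad at (288,200), the keys at (212–277, 290–335) are all up, the bystanders are in place, and the arm is clear of everything.

```bash
python3 -c "
from plant import r
print(r.finish_job())"
```

```text
the job is handed in; nothing more can be done
None
```

The handset stands released on the test pad, and the bar, round and square keys were each pressed fully down in that order; the job was handed in at about 14 s, and the call returned no verdict.

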